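Walk the die block round to the fence

ROBOT

A 6-joint arm with a two-finger parallel gripper is mounted at the origin on a cart in front of the work surface, level with it; the furniture and walls round the work are solid. World frame = base frame: x ahead of the robot, y to its left, z up, the work surface at z = 0. Lengths are in m, angles in rad, forces in N, time in s.
With the tool pointing down it reaches from about 0.225 to 0.725 m from the base axis. Payload 3.1 kg.
Tool frame: the origin (TCP) lies at the very end of the fingers, on their centre line; the grasp point (between the pads) lies 19 mm behind it; z points along the fingers, y is the line along which they close (so a half turn about z gives the same grasp; the last joint's range is limited). The gripper opens to 85 mm and grips with 20 to 120 N. Pads are 22 mm wide; open, the fingers measure 114 mm over their backs; the gripper's body (76 mm by 85 mm) begins 54 mm behind the grasp point. The pads swing forward as they close: fully open they stand 13 mm farther back than shut.
Start: joints at [1.202, 0.048, 0.099, 1.622, 0, 1.443], TCP at [0.125, 0.51, 0.201] pointing down, gripper open.
Joint ranges: [-2.91, 2.91], [-0.99, 1.94], [-1.21, 1.42], [-2.12, 2.29], [-1.49, 1.47], [-3.14, 3.14]. Speed limits (rad/s): [2.79, 2.79, 3.14, 3.14, 3.14, 3.14].

INTERFACE

Orientations are given as a unit quaternion [w, x, y, z].
In Python, from cell import r, fingers, monitor, viewer gives the robot as it stands. Calls block until the motion is done:
- r.movep(position, orientation): joint-space move of the TCP to a pose.
- r.move_linear(position, velocity=0.15, frame=None, max_force=None): straight line of the TCP; frame=None keeps the orientation; velocity is the mean speed in m/s. With max_force (N) it stops when the force on the tool has changed by that much, and returns True; else False.
- r.goto_joints(angles): joint-space move.
- fingers.move_gripper(opening, squeeze=None): finger opening in m; squeeze is the grip in N (None keeps the last); returns when the fingers have stopped.
- r.dwell(seconds).
- r.ik(position, orientation): joint angles nearest the present ones, or None.
- monitor.get_state(): the state.
- viewer.get_image(name): name is "scene" or "top" or "wrist"; returns the picture (384x512x3 uint8, red, green, blue); there is no depth.
- viewer.calibration(name): a dict with "fx", "fy", "cx", "cy" (pixels), "rvec" (rotation vector, rad) and "tvec" (3), from world to camera coordinates, as OpenCV has them; the wrist camera has in their place "mount" (4x4, takes a point from camera to tool coordinates, whose origin is the TCP and whose axes are the flange's). Camera axes: x right, y down, z forward; pixel columns grow to the right and rows downward; lengths in m; the calibration is good to about 2 mm. A picture is of the moment at which its call begins: read the wrist's pose just before it. calibration takes no time and is no camera call.
A pose or a line that the arm cannot do raises r.Unreachable and nothing moves.
- r.sign_off(): hands the job in; it is judged then, once.
The state is a dict: "clock": time; "joints": joint angles; "dq": joint speeds; "tau": joint torques, N m; "position": TCP position; "ee_rot": TCP orientation; "contact_force": force on the tool from outside, world axes, zero at the start; "ft_torque": the same for the moment, N m; "grip_width": finger opening in m; "gripper_force": force on a finger pad.
Only numpy, scipy, OpenCV 4.12 (cv2) and the standard library are available. Lean on these libraries where they do the work, as an engineer would, in place of code of your own. Each camera call takes 0.05 s, during which the arm holds its last target. There are 200 camera calls.

TASK

The heavy die block stands askew in front of the steel fence. Without gripping or lifting it, push it only on its two black rubber corner bumpers, now one and now the other as needed, to walk it round until its brass face is square to the fence while still clear of it by a finger's breadth; then walk it home the same way until the brass face lies flat against the fence, within the fence's length. Do not let the block run into the fence askew, and leave everything else on the bench where it is.

Things in the scene. Friction and masses are not known exactly. Their poses are not given: they have to be found in the camera images.
- die_block: Loose die block, about 1.1 kg, 70 (x) by 200 (y) by 60 mm: aluminium with one long side faced in brass and a black rubber bumper at each back corner. Origin at the centre of its underside; x points out of the brass face, at the fence when square; y to the block's left. It slides at about 3 to 10 N and starts turned 20 to 37 degrees anticlockwise from square.
- casting: The aluminium and brass part of the die block, fixed to it, same origin and axes; its back face is 35 mm behind the origin. Not to be touched by the robot.
- bumper_left (a point): Centre, half-way up (28 mm above the bench), of the left back corner bumper: an upright black rubber cylinder, 32 mm in diameter and 50 mm high, fixed to the block 36 mm behind and 80 mm to the left of its origin; it stands out 17 mm behind the back face.
- bumper_right (a point): The same for the right back corner bumper, 36 mm behind and 80 mm to the right of the block's origin.
- face_middle (a point): Middle of the block's brass face, 35 mm in front of the block's origin, 30 mm up; it moves with the block.
- fence: Fixed steel angle fence, 300 mm long (y), 45 mm high, 44 mm deep, bolted to the bench, with a bright upright face towards the robot and blue foot behind. Origin at the foot of the middle of that face; x points from the face away from the robot (into the fence), y along the fence to the left.
- wax_block: Bystander: yellow wax block, 34x52x20 mm, left of the work; origin under its centre.
- thread_spool: Bystander: standing spool of brown thread, 40 mm in diameter, 50 mm high, at the back right; origin under its centre.
- pincers: Bystander: red-handled pincers lying at the far right, 136x50x13 mm; origin under its centre.
- marker: Bystander: blue marker lying at the left front, 18x131x17 mm; origin under its centre.
- tack_tin: Bystander: low open tin of tacks at the left, 68 mm in diameter, 24 mm high; origin under its centre.

How it is judged:
By the outcome, as a careful person would: the job done as asked, in the order asked, and still so for the second after the job is handed in, with the robot touching nothing.
It also fails if it takes over 72 s, if anything falls off the work surface, if the arm or the gripper's body presses on something with over 40 N, if the wrist force passes 120 N, or if a joint passes its speed limit or range.

## Working session

There is one attempt and no reset: what is moved stays moved. The work goes in short steps, each a Python script; the robot and the scene stay as the last script left them, time stands still between calls to the robot, and variables do not carry over. Pictures are saved under pics/ and viewed, at most 10 in all, crops included, and the job is handed in when it is done.

```bash
mkdir -p pics; ls; python3 - <<'E'
from cell import r,fingers,monitor,viewer
import cv2
for n in ("top","scene"):
    cv2.imwrite(f"pics/{n}0.png",viewer.get_image(n)[:,:,::-1]); print(n,viewer.calibration(n))
s=monitor.get_state();print(s["clock"],s["ee_rot"],s["position"])
E
```

```text
pics
top {'fx': 379.9469363297404, 'fy': 379.9469363297404, 'cx': 258.98883870686717, 'cy': 189.4633332711229, 'rvec': array([ 2.19303853, -2.16920153,  0.12696255]), 'tvec': array([-0.0408882 ,  0.54527905,  1.26677978])}
scene {'fx': 379.7745752625688, 'fy': 379.7745752625688, 'cx': 253.867564442881, 'cy': 186.41253505289237, 'rvec': array([ 1.92600644, -0.75633003,  0.42931775]), 'tvec': array([-0.41692837,  0.1965397 ,  1.17380701])}
0.1 [-2.60557245e-04  1.20096058e-01  9.92761701e-01 -1.03659939e-03] [0.12497211 0.50926954 0.19973094]
```

View pics/top0.png

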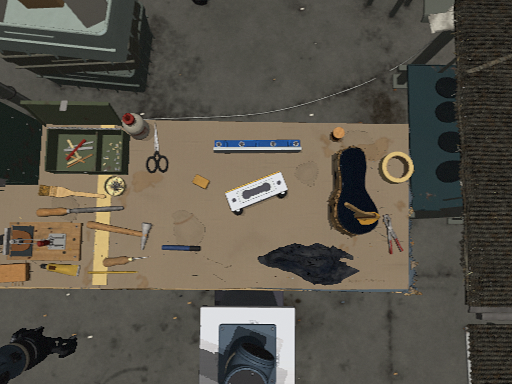

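View pics/scene0.png

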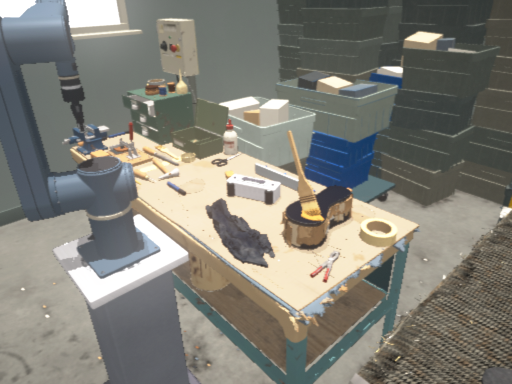

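The top view shows the block (white/aluminium) centred near px (257,193), its bumpers near (237,211) and (281,200), and the fence at (214–301, 139–152). The scene view shows the same layout, with a tall pot and brush on the right. Next I'll look from the wrist camera, held above and behind the block.

```bash
cat > h.py <<'E'
from cell import r,fingers,monitor,viewer
import cv2,numpy as np
from scipy.spatial.transform import Rotation as R
def cam(name):
    c=viewer.calibration(name); K=np.array([[c["fx"],0,c["cx"]],[0,c["fy"],c["cy"]],[0,0,1.]])
    if "mount" in c:
        s=monitor.get_state(); q=np.array(s["ee_rot"]); T=np.eye(4); T[:3,:3]=R.from_quat(q[[1,2,3,0]]).as_matrix(); T[:3,3]=s["position"]
        M=np.linalg.inv(T@np.array(c["mount"])); return K,M[:3,:3],M[:3,3]
    return K,cv2.Rodrigues(c["rvec"])[0],np.array(c["tvec"])
def pix2w(cm,px,z):
    K,Rm,t=cm; o=-Rm.T@t; d=(Rm.T@np.linalg.inv(K)@np.c_[np.atleast_2d(px),np.ones(len(np.atleast_2d(px)))].T).T
    return o+d*((z-o[2])/d[:,2])[:,None]
def w2pix(cm,P):
    K,Rm,t=cm; c=(Rm@np.atleast_2d(P).T).T+t; p=(K@c.T).T; return p[:,:2]/p[:,2:]
def quat(yaw): # tool down; tool x axis along world yaw
    q=(R.from_euler('z',yaw)*R.from_euler('x',np.pi)).as_quat(); return q[[3,0,1,2]]
def snap(name,fn):
    cm=cam(name); im=viewer.get_image(name); cv2.imwrite(fn,im[:,:,::-1]); return cm,im
E
python3 - <<'E'
from h import *
cm=cam("top")
print(pix2w(cm,[(237,211),(281,200)],.053).round(3)); print(pix2w(cm,[(227,192),(283,172),(288,193),(235,213),(257,189)],.06).round(3))
print(pix2w(cm,[(214,152),(301,151)],.045).round(3)); print(viewer.calibration("wrist"))
im=cv2.imread("pics/top0.png")[100:300,170:420];cv2.imwrite("pics/top0z.png",cv2.resize(im,(750,600),interpolation=cv2.INTER_CUBIC))
for p in [(.3,0,.3),(.35,0,.35),(.4,0,.4)]:
  for y in (0,1.57,-1.57,3.14): print(p,y,r.ik(p,quat(y)))
E
```

```text
[[ 0.471  0.038  0.053]
 [ 0.509 -0.108  0.053]]
[[ 0.533  0.071  0.06 ]
 [ 0.602 -0.114  0.06 ]
 [ 0.532 -0.131  0.06 ]
 [ 0.464  0.044  0.06 ]
 [ 0.544 -0.028  0.06 ]]
[[ 0.669  0.119  0.045]
 [ 0.677 -0.176  0.045]]
{'fx': 282.41947254040036, 'fy': 282.41947254040036, 'cx': 256.2039973412831, 'cy': 185.6456435392463, 'mount': array([[-2.57415614e-04, -9.47551156e-01, -3.19604036e-01,
         8.12934969e-02],
       [ 9.99999599e-01, -5.18236659e-04,  7.31030304e-04,
         2.16583756e-04],
       [-8.58319138e-04, -3.19603719e-01,  9.47550909e-01,
        -1.72623792e-01],
       [ 0.00000000e+00,  0.00000000e+00,  0.00000000e+00,
         1.00000000e+00]])}
(0.3, 0, 0.3) 0 [-0.22489089 -0.46826331 -0.12922833  1.9098313   0.          2.91670176]
(0.3, 0, 0.3) 1.57 [-0.22489089 -0.46826331 -0.12922833  1.9098313   0.          1.34670176]
(0.3, 0, 0.3) -1.57 [-0.22489089 -0.46826331 -0.12922833  1.9098313   0.         -1.79648354]
(0.3, 0, 0.3) 3.14 [-0.22489089 -0.46826331 -0.12922833  1.9098313   0.         -0.22329824]
(0.35, 0, 0.35) 0 [-0.19232634 -0.2958915   0.09737817  1.96406599  0.          2.94926631]
(0.35, 0, 0.35) 1.57 [-0.19232634 -0.2958915   0.09737817  1.96406599  0.          1.37926631]
(0.35, 0, 0.35) -1.57 [-0.19232634 -0.2958915   0.09737817  1.96406599  0.         -1.76391899]
(0.35, 0, 0.35) 3.14 [-0.19232634 -0.2958915   0.09737817  1.96406599  0.         -0.19073369]
(0.4, 0, 0.4) 0 [-0.16803972 -0.11344937  0.35937125  2.04361695  0.          2.97355294]
(0.4, 0, 0.4) 1.57 [-0.16803972 -0.11344937  0.35937125  2.04361695  0.          1.40355294]
(0.4, 0, 0.4) -1.57 [-0.16803972 -0.11344937  0.35937125  2.04361695  0.         -1.73963237]
(0.4, 0, 0.4) 3.14 [-0.16803972 -0.11344937  0.35937125  2.04361695  0.         -0.16644706]
```

View pics/top0z.png

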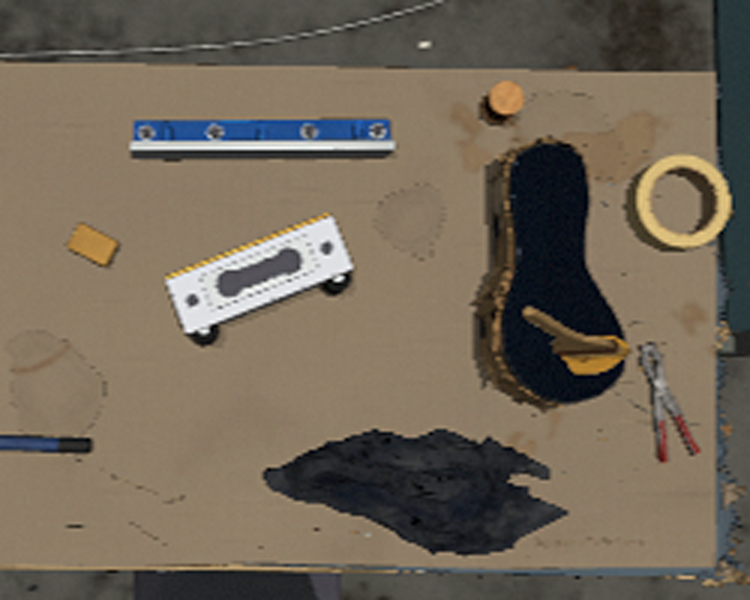

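The zoomed view shows the block turned about 20° anticlockwise. The bumpers are near zoom px (205,335) and (337,283), and the fence face runs along the row ~150. Nothing stands between the robot and the bumpers except a cloth at the front right. Next is a closer look with the wrist camera.

```bash
python3 - <<'E'
from h import *
fingers.move_gripper(0.0)
r.movep([.38,.12,.30],quat(np.pi))
cm,im=snap("wrist","pics/w1.png"); np.savez("w1.npz",K=cm[0],R=cm[1],t=cm[2])
cv2.imwrite("pics/w1z.png",cv2.resize(im[:,:,::-1],(800,600),interpolation=cv2.INTER_CUBIC))
s=monitor.get_state(); print(s["clock"],s["position"],s["grip_width"],s["contact_force"])
E
```

```text
2.65 [0.37984896 0.120613   0.29975445] -0.00017581718793504168 [-0.07813606  0.78860621  0.41149494]
```

View pics/w1z.png

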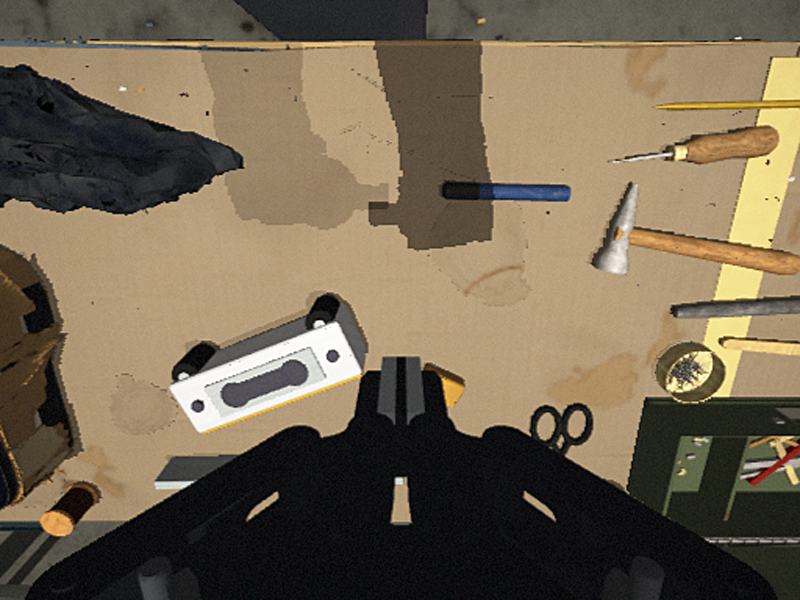

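The wrist view (zoomed) shows the block top with corners at about (172,392), (338,322), (365,370) and (207,432). The bumper tops are at (185,378) and (318,323), and the fence is mostly hidden by the gripper. I'll fit the block's white top by segmentation, and take the fence from the top camera.

```bash
cat >> h.py <<'E'
def block(cm,im,guess,rad=.17):
    """yaw and origin from top face (z=.06) of block: rectify to 1 mm/px, white+brass mask, minAreaRect"""
    g=np.array(guess[:2]); n=int(2*rad*1000)
    quadw=np.array([[g[0]+rad,g[1]+rad,.06],[g[0]+rad,g[1]-rad,.06],[g[0]-rad,g[1]-rad,.06],[g[0]-rad,g[1]+rad,.06]])
    H=cv2.getPerspectiveTransform(w2pix(cm,quadw).astype(np.float32),np.float32([[0,0],[n,0],[n,n],[0,n]]))
    w=cv2.warpPerspective(im,H,(n,n),flags=cv2.INTER_LINEAR)
    m=(w.min(2)>185).astype(np.uint8)
    m=cv2.morphologyEx(m,cv2.MORPH_CLOSE,np.ones((5,5)))
    k,l,st,c=cv2.connectedComponentsWithStats(m)
    i=1+np.argmax(st[1:,4]*(np.hypot(*(c[1:]-n/2).T)<80))
    cs,_=cv2.findContours((l==i).astype(np.uint8),cv2.RETR_EXTERNAL,cv2.CHAIN_APPROX_NONE)
    (cx,cy),(a,b),_=rect=cv2.minAreaRect(max(cs,key=len)); P=cv2.boxPoints(rect)
    W=np.c_[g[0]+rad-P[:,1]/1000,g[1]+rad-P[:,0]/1000]
    e=max((W[1]-W[0],W[2]-W[1]),key=lambda v:np.hypot(*v)); e=e*np.sign(e[1])
    yaw=np.arctan2(-e[0],e[1])
    ctr=np.array([g[0]+rad-cy/1000,g[1]+rad-cx/1000])
    return ctr,yaw,(max(a,b),min(a,b)),w
E
python3 - <<'E'
from h import *
im=cv2.imread("pics/w1.png")[:,:,::-1]; d=np.load("w1.npz"); cm=(d["K"],d["R"],d["t"])
print(pix2w(cm,np.array([(172,392),(338,322),(365,370),(207,432)])*.64,.06).round(4))
c,y,s,w=block(cm,im,(.535,-.03)); print(c,np.degrees(y),s); w1=w
imt=cv2.imread("pics/top0.png")[:,:,::-1]; ct=cam("top")
c,y,s,w=block(ct,imt,(.535,-.03)); print(c,np.degrees(y),s)
# fence rectified at z=.045, 1px=1mm
def rect(cm,im,x0,x1,y0,y1,z,k=2):
    q=np.array([[x1,y1,z],[x1,y0,z],[x0,y0,z],[x0,y1,z]]);W,Hh=int((y1-y0)*1000*k),int((x1-x0)*1000*k)
    H=cv2.getPerspectiveTransform(w2pix(cm,q).astype(np.float32),np.float32([[0,0],[W,0],[W,Hh],[0,Hh]]))
    return cv2.warpPerspective(im,H,(W,Hh))
f=rect(ct,imt,.62,.76,-.22,.16,.045)
out=np.zeros((300+340,760,3),np.uint8); out[:280,:760]=f; out[290:630,:340]=w1;out[290:630,350:690]=w
cv2.imwrite("pics/rect.png",out[:600,:,::-1])
E
```

```text
[[ 0.5528 -0.1232  0.06  ]
 [ 0.4718  0.0579  0.06  ]
 [ 0.5263  0.0838  0.06  ]
 [ 0.6034 -0.0928  0.06  ]]
[ 0.53374313 -0.02464568] 22.203484975940395 (197.77236938476562, 71.44141387939453)
[ 0.53415456 -0.02584274] 21.868572665353902 (196.95928955078125, 69.67250061035156)
```

View pics/rect.png

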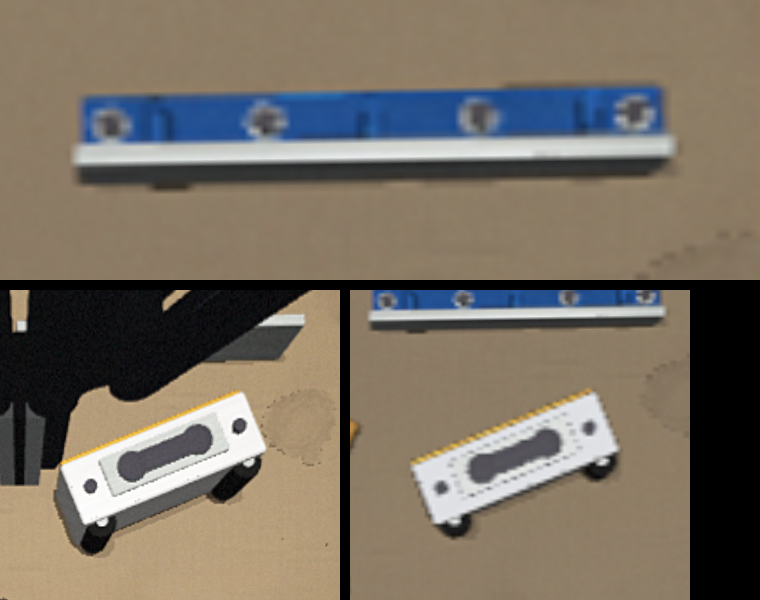

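```bash
cat >> h.py <<'E'
import json,os
FC=OFF=None
def fence(im=None,cm=None):
    if os.path.exists("fence.json"): return json.load(open("fence.json"))
    g=im.min(2).astype(float); k=2; x0,x1,y0,y1,z=.65,.70,-.19,.135,.045
    q=np.array([[x1,y1,z],[x1,y0,z],[x0,y0,z],[x0,y1,z]]);W,Hh=int((y1-y0)*1000*k),int((x1-x0)*1000*k)
    H=cv2.getPerspectiveTransform(w2pix(cm,q).astype(np.float32),np.float32([[0,0],[W,0],[W,Hh],[0,Hh]]))
    w=cv2.warpPerspective(g.astype(np.float32),H,(W,Hh))
    cols=range(60,W-60,4); gy=cv2.GaussianBlur(w,(0,0),2); gy=np.gradient(gy,axis=0)
    rows=[np.argmin(gy[:,c]) for c in cols]
    y=y1-np.array(cols)/1000/k; x=x1-np.array(rows)/1000/k
    p=np.polyfit(y,x,1); p=np.polyfit(y[abs(x-np.polyval(p,y))<.002],x[abs(x-np.polyval(p,y))<.002],1)
    br=(w>150).any(0).nonzero()[0]; yc=y1-(br[0]+br[-1])/2/1000/k
    f=dict(x=float(np.polyval(p,yc)),y=float(yc),yaw=float(-np.arctan(p[0])),len=(br[-1]-br[0])/k)
    json.dump(f,open("fence.json","w"),default=float); return f
def rot(a): return np.array([[np.cos(a),-np.sin(a)],[np.sin(a),np.cos(a)]])
def F():
    f=fence(); return np.array([f["x"],f["y"]]),f["yaw"]
def f2w(p): o,a=F(); return o+rot(a)@np.asarray(p)
def w2f(p): o,a=F(); return rot(-a)@(np.asarray(p)-o)
Z=.02; TIP=.027   # bumper radius + half finger
def go(p,v=.3,mf=None): return r.move_linear([*f2w(p),Z],velocity=v,max_force=mf)
def bump(o,psi,s): return np.asarray(o)+rot(psi)@np.array([-.036,.08*s])
def look(guess,fn=None):
    cm=cam("top"); im=viewer.get_image("top")
    if fn: cv2.imwrite(fn,im[:,:,::-1])
    im=im.copy(); c,y,s,w=block(cm,im,f2w(guess))
    return w2f(c),y-F()[1],s
def tcp(): return w2f(monitor.get_state()["position"][:2])
def stroke(o,psi,s,psi1,cor=.04,v=.08,back=.014,mf=35):
    """push bumper s(+1 left) turning block psi->psi1 about COR; returns predicted pose. Starts behind the block."""
    b0=bump(o,psi,s); C=np.asarray(o)+rot(psi)@np.array([0,-s*cor])
    b1=C+rot(psi1-psi)@(b0-C); o1=C+rot(psi1-psi)@(np.asarray(o)-C)
    t=tcp(); us=b0[0]-TIP-back
    if t[0]>us+.001: go((us,t[1]))
    go((us,b0[1]),.35); hit=go((b1[0]-TIP,b1[1]),v,mf)
    print("stroke",s,"hit",hit,"tcp",tcp().round(4),"F",np.round(monitor.get_state()["contact_force"],1))
    return o1,psi1
def retreat(o,psi,extra=.03):
    u=min(bump(o,psi,1)[0],bump(o,psi,-1)[0])-TIP-extra; t=tcp()
    if t[0]>u: go((u,t[1]))
E
python3 - <<'E'
from h import *
imt=cv2.imread("pics/top0.png")[:,:,::-1]; ct=cam("top"); print(fence(imt,ct), "cam",-ct[1].T@ct[2])
print("cloth",pix2w(ct,[(258,257),(300,243),(330,250)],.0).round(3))
c,y,s,w=block(ct,imt,(.535,-.03)); o=w2f(c); psi=y-F()[1]; print(o,np.degrees(psi))
b=bump(o,psi,1); st=(b[0]-TIP-.02,b[1]); p=f2w(st); q=quat(np.pi+F()[1])
r.movep([*p,.10],q); r.move_linear([*p,Z],velocity=.25)
o1,p1=stroke(o,psi,1,np.radians(2)); print("pred",o1)
retreat(o1,p1); o,psi,s=look(o1,"pics/t1.png"); print("seen",o,np.degrees(psi),s,monitor.get_state()["clock"])
E
```

```text
{'x': 0.6801694024749799, 'y': -0.026749999999999996, 'yaw': 0.014118485227194994, 'len': np.float64(299.5)} cam [ 0.4207849  -0.01015625  1.31398973]
cloth [[ 0.316 -0.034  0.   ]
 [ 0.365 -0.178  0.   ]
 [ 0.342 -0.281  0.   ]]
[-0.14598749  0.00296861] 21.059643048717827
stroke 1 hit False tcp [-0.1993  0.085 ] F [-3.6  3.1  3.7]
pred [-0.13300988  0.00561596]
seen [-0.13174325  0.00210976] 9.495917820566365 (197.1317596435547, 70.2125473022461) 5.3833
```

```bash
sed -i 's/^Z=.02; TIP=.027.*/Z=.02; TIP=.020/' h.py; cat >> h.py <<'E'
def step(o,psi,s,deg,cor=.065,fn=None,**k):
    o1,p1=stroke(o,psi,s,np.radians(deg),cor,**k); t=tcp()
    retreat(o1,p1); o,psi,sz=look(o1,fn); d=bump(o,psi,s)-t
    print("pred",o1.round(4),deg,"seen",o.round(4),np.degrees(psi).round(2),np.round(sz),"bump-tcp",d.round(4),"t",round(monitor.get_state()["clock"],1),flush=True)
    json.dump([*o,psi],open("pose.json","w")); return o,psi
E
python3 - <<'E'
from h import *
o,psi=np.array([-0.13174325,0.00210976]),np.radians(9.496)
o,psi=step(o,psi,1,-8)
if abs(psi)<.25 and o[0]<-.085: o,psi=step(o,psi,-1,8,fn="pics/t2.png")
E
```

```text
stroke 1 hit False tcp [-0.1565  0.0868] F [-2.2  2.5  1.5]
pred [-0.112   0.0024] -8 seen [-0.1105 -0.0021] -7.65 [197.  69.] bump-tcp [ 0.021  -0.0048] t 6.9
stroke -1 hit False tcp [-0.137  -0.0857] F [-1.8 -0.7  1.3]
pred [-0.0928 -0.002 ] 8 seen [-0.092   0.0019] 8.28 [197.  69.] bump-tcp [0.021  0.0032] t 8.7
```

```bash
python3 -c "
import cv2;im=cv2.imread('pics/t2.png')[110:260,190:340];cv2.imwrite('pics/t2z.png',cv2.resize(im,(600,600),interpolation=cv2.INTER_CUBIC))"
```

```text
(no output)
```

View pics/t2z.png

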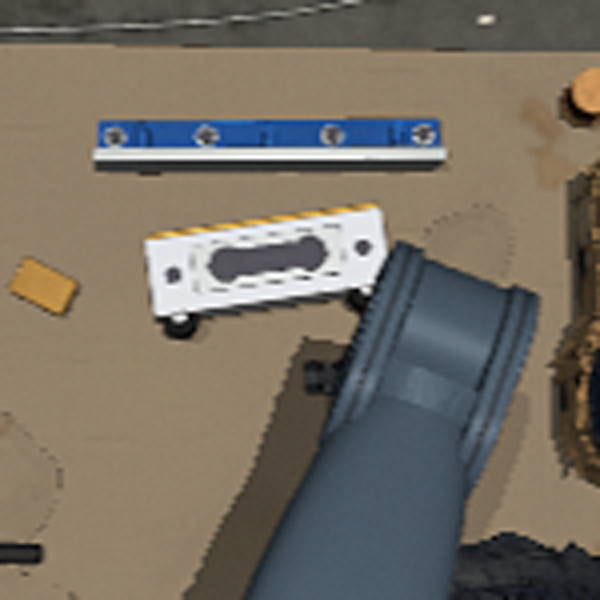

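The view shows the block clear of the fence and turned about +8°, with the model predicting well. The arm nearly hides the right end near (390,250), so I'll look from the left side after right-hand pushes.

```bash
sed -i 's/    retreat(o1,p1); o,psi,sz=look(o1,fn); d=/    retreat(o1,p1,.025)\n    if s<0: go((tcp()[0],.08),.35)\n    o,psi,sz=look(o1,fn); d=/; s/TIP=.020/TIP=.021/' h.py
python3 - <<'E'
from h import *
o=np.array([-.092,.0019]);psi=np.radians(8.28)
o,psi=step(o,psi,1,-8)
assert abs(np.degrees(psi)+8)<2
o,psi=step(o,psi,-1,5)
assert abs(np.degrees(psi)-5)<2
o,psi=step(o,psi,1,0.3,v=.05)
E
```

```text
stroke 1 hit False tcp [-0.1189  0.0857] F [-1.1  0.2  0.4]
pred [-0.0736  0.0019] -8 seen [-0.0732 -0.0023] -7.65 [197.  69.] bump-tcp [ 0.0207 -0.004 ] t 10.6
stroke -1 hit False tcp [-0.1085 -0.0847] F [-2.1 -0.3  0.2]
pred [-0.0589 -0.0026] 5 seen [-0.0552 -0.0276] 3.21 [140.  70.] bump-tcp [ 0.0218 -0.0248] t 12.8
stroke 1 hit False tcp [-0.1094  0.0526] F [ 0.3 -0.3 -0.8]
pred [-0.0519 -0.0275] 0.3 seen [-0.0521 -0.0492] -0.06 [100.  69.] bump-tcp [ 0.0213 -0.0217] t 14.0
```

The last two looks came back with the block's extent cut short (140 and 100 mm against 197), so the arm was hiding part of it. I'll retreat further and look again before pushing.

```bash
python3 - <<'E'
from h import *
go((-.20,tcp()[1])); go((-.20,.16),.35)
o,psi,s=look((-.055,0),"pics/t3.png"); print(o,np.degrees(psi),s,monitor.get_state()["clock"])
im=cv2.imread('pics/t3.png')[110:260,190:340];cv2.imwrite('pics/t3z.png',cv2.resize(im,(600,600),interpolation=cv2.INTER_CUBIC))
E
```

```text
[-0.0588188  0.0007348] 4.567779407850578 (197.42164611816406, 69.85599517822266) 14.85
```

View pics/t3z.png

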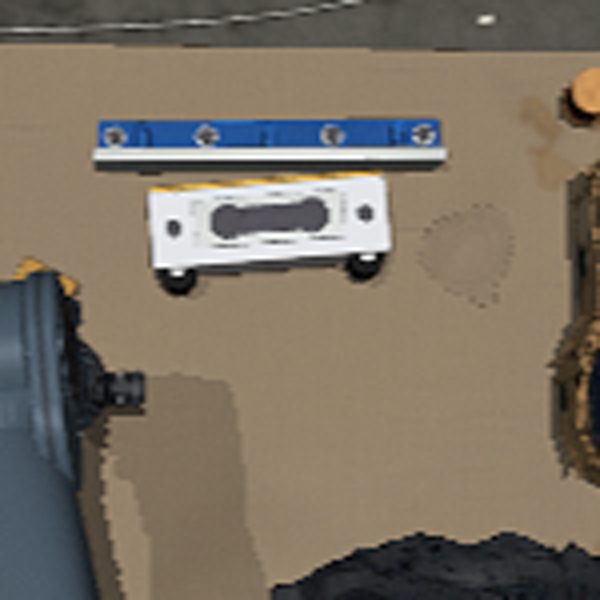

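The block is clear of the fence and unmoved by the missed stroke, at about 4.6° with an unobstructed view. I'll use this parking spot for every look from now on and square the block.

```bash
python3 - <<'E'
s=open('h.py').read()
a=s.index("    retreat(o1,p1,.025)"); b=s.index("    o,psi,sz=look(o1,fn); d=")
s=s[:a]+"    go((o1[0]-.14,t[1])); go((o1[0]-.14,.16),.35)\n"+s[b:].replace("; d=bump","; assert sz[0]>193,sz\n    d=bump",1)
open('h.py','w').write(s)
E
python3 - <<'E'
from h import *
o=np.array([-.0588,.0007]);psi=np.radians(4.57)
o,psi=step(o,psi,1,0.,v=.05,fn="pics/t4.png")
E
```

```text
stroke 1 hit False tcp [-0.1109  0.0819] F [-3.   3.   1.9]
pred [-0.0536  0.0009] 0.0 seen [-0.0539 -0.0006] 0.99 [197.  69.] bump-tcp [ 0.0197 -0.0031] t 16.8
```

```bash
python3 - <<'E'
from h import *
o=np.array([-.0539,-.0006]);psi=np.radians(.99)
o,psi=step(o,psi,1,-.3,v=.03,fn="pics/t5.png")
im=cv2.imread("pics/t5.png")[:,:,::-1]
# gap profile: rectified at z=.05: brass-edge row vs fence edge row
g=block(cam("top"),im,f2w(o))[3]
# tactile: approach each bumper gently
for s in (1,-1):
    b=bump(o,psi,s); go((b[0]-.035,b[1]),.3); r.dwell(.15)
    h=go((b[0]-.0195,b[1]),.015,1.2); print(s,h,tcp().round(4),"bump-tcp",(b-tcp()).round(4),np.round(monitor.get_state()["contact_force"],1)); go((b[0]-.04,b[1]),.2)
print(monitor.get_state()["clock"])
E
```

```text
stroke 1 hit False tcp [-0.1101  0.0802] F [-4.8  0.6  5.1]
pred [-0.0524 -0.0006] -0.3 seen [-0.0542 -0.0005] 0.65 [197.  69.] bump-tcp [ 0.019  -0.0011] t 18.8
1 True [-0.1118  0.0791] bump-tcp [0.0207 0.    ] [-1.2 -0.3  0.4]
-1 True [-0.1103 -0.0809] bump-tcp [ 0.021  -0.0001] [-0.7  0.8  0.6]
22.7833
```

```bash
cat >> h.py <<'E'
C0=-.0001
def nudge(s,u,v=.0,vel=.03,mf=None):
    """push bumper s until tcp u reaches u (fence frame)"""
    go((tcp()[0],.08*s+v),.35); h=go((u,.08*s+v),vel,mf); t=tcp(); f=monitor.get_state()["contact_force"]
    print("nudge",s,h,t.round(4),np.round(f,1)); return t
def park(u=-.19,fn=None,guess=(-.05,0)):
    go((u,tcp()[1])); go((u,.16),.35); o,psi,sz=look(guess,fn); print("seen",o.round(4),np.degrees(psi).round(2),np.round(sz,1),"t",round(monitor.get_state()["clock"],1)); return o,psi
E
python3 - <<'E'
from h import *
nudge(1,-.1086); park()
E
```

```text
nudge 1 False [-0.1094  0.0799] [-4.2 -0.4  2.1]
seen [-0.0532 -0.0004] -0.09 [196.6  67.8] t 25.1
```

The block is square (−0.1°) with about an 18 mm gap. Now I'll walk it home in small alternating pushes.

```bash
python3 - <<'E'
from h import *
for s,d in ((-1,.0135),(1,.0095),(-1,.0075)):
    if abs(tcp()[1]-.08*s)>.02:
        go((-.13,tcp()[1]),.3)
    nudge(s,-.071-d-.0205+.0013,vel=.04)
park(guess=(-.045,0))
E
```

```text
nudge -1 False [-0.1041 -0.0801] [-3.4 -1.3  1.8]
nudge 1 False [-0.1006  0.0808] [-4.   2.2  3.4]
nudge -1 False [-0.0982 -0.0805] [-4.  -2.5  3. ]
seen [-0.0435 -0.0004] 1.19 [196.5  69.6] t 32.0
```

```bash
python3 - <<'E'
from h import *
for s,d in ((1,.006),(-1,.0048),(1,.0042)):
    if abs(tcp()[1]-.08*s)>.02: go((-.12,tcp()[1]),.3)
    nudge(s,-.071-d-.0205+.0017,vel=.03)
park(guess=(-.04,0),fn="pics/t6.png")
E
```

```text
nudge 1 False [-0.0981  0.0811] [-6.1  1.2  4.7]
nudge -1 False [-0.0966 -0.0802] [-5.2 -0.7  3.1]
nudge 1 False [-0.0979  0.0798] [-8.8 -0.9  5.2]
seen [-0.0415 -0.0005] -0.08 [196.7  69.1] t 38.4
```

```bash
python3 -c "
import cv2;im=cv2.imread('pics/t6.png')[125:215,200:310];cv2.imwrite('pics/t6z.png',cv2.resize(im,(733,600),interpolation=cv2.INTER_CUBIC))"
```

```text
(no output)
```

View pics/t6z.png

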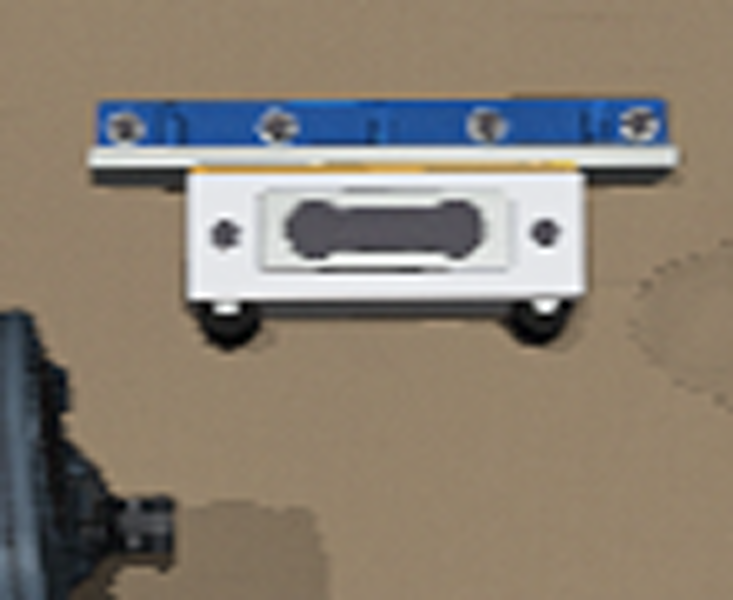

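The block is square and very near the fence: only a thin brass line shows between the white top (row ~170) and the fence (row ~163). The picture can't settle what gap is left, so I'll continue with small alternating pushes and watch force against advance.

```bash
python3 - <<'E'
from h import *
for s,u in ((-1,-.0935),(1,-.0925),(-1,-.092)):
    if abs(tcp()[1]-.08*s)>.02: go((-.115,tcp()[1]),.3)
    nudge(s,u,vel=.03); 
park(guess=(-.04,0),fn="pics/t7.png")
E
```

```text
nudge -1 False [-0.0965 -0.0793] [-7.   0.9  4.7]
nudge 1 False [-0.0978  0.0793] [-11.4  -1.5   7.7]
nudge -1 False [-0.0964 -0.0795] [-9.6  1.4  6.8]
seen [-0.0417 -0.0005] 0.1 [196.6  69.1] t 45.3
```

```bash
python3 - <<'E'
from h import *
ct=cam("top")
for fn in ("top0","t7"):
    im=cv2.imread(f"pics/{fn}.png")[:,:,::-1].astype(np.float32)
    for v in (-.08,.0,.08,.13):
        for z,us in ((.045,np.arange(-.016,.014,.002)),):
            P=np.array([[*f2w((u,v)),z] for u in us]); px=w2pix(ct,P).astype(np.float32)
            a=cv2.remap(im,px[:,0].reshape(1,-1),px[:,1].reshape(1,-1),cv2.INTER_LINEAR)[0]
            print(fn,v,[f"{int(u*1000)}:{int(c[0])},{int(c[1])},{int(c[2])}" for u,c in zip(us,a)])
im=cv2.imread("pics/t7.png")[:,:,::-1]
cm=ct; us=np.arange(-.09,.006,.003)
P=np.array([[*f2w((u,.03)),.06] for u in us]); px=w2pix(cm,P).astype(np.float32)
a=cv2.remap(im.astype(np.float32),px[:,0].reshape(1,-1),px[:,1].reshape(1,-1),cv2.INTER_LINEAR)[0]
print([f"{int(round(u*1000))}:{int(c[0])},{int(c[2])}" for u,c in zip(us,a)])
E
```

```text
top0 -0.08 ['-16:141,124,102', '-14:143,126,103', '-12:140,123,101', '-10:86,78,66', '-8:54,52,48', '-6:52,53,52', '-4:47,49,49', '-2:42,42,43', '0:135,137,137', '2:210,214,212', '4:214,217,214', '5:211,214,209', '8:202,204,198', '10:135,145,155', '12:61,81,110']
top0 0.0 ['-16:142,126,102', '-14:133,117,95', '-12:119,105,85', '-10:77,70,60', '-8:52,50,47', '-6:51,53,52', '-4:45,47,47', '-2:38,38,38', '0:147,149,149', '2:229,232,232', '4:218,221,219', '5:211,213,209', '8:207,209,203', '10:135,154,174', '12:53,92,143']
top0 0.08 ['-16:144,127,104', '-14:135,119,96', '-12:120,105,85', '-10:77,72,62', '-8:51,52,49', '-6:50,51,51', '-4:47,48,49', '-2:44,45,45', '0:144,146,146', '2:219,223,222', '4:208,211,209', '5:200,202,198', '8:196,196,188', '10:122,140,166', '12:38,78,143']
top0 0.13 ['-16:141,122,101', '-14:133,115,95', '-12:119,104,85', '-10:75,71,64', '-8:50,51,52', '-6:49,49,50', '-4:52,52,52', '-2:57,59,57', '0:149,152,150', '2:217,220,218', '4:203,207,204', '5:196,200,196', '8:196,198,197', '10:175,181,183', '12:146,155,162']
t7 -0.08 ['-16:228,229,233', '-14:228,230,233', '-12
[... 780 characters left out ...]
3 ['-16:149,129,106', '-14:140,121,99', '-12:125,109,89', '-10:80,76,67', '-8:54,56,54', '-6:51,53,52', '-4:54,55,55', '-2:59,60,59', '0:156,157,156', '2:227,229,227', '4:213,215,212', '5:205,208,205', '8:205,207,205', '10:183,188,191', '12:152,161,168']
['-90:147,106', '-87:147,107', '-84:135,97', '-81:95,72', '-78:67,61', '-75:67,68', '-72:87,86', '-69:210,206', '-66:231,236', '-63:231,236', '-60:235,240', '-57:137,139', '-54:161,161', '-51:178,180', '-48:91,95', '-45:82,88', '-42:84,89', '-39:84,90', '-36:84,89', '-33:84,89', '-30:83,88', '-27:80,86', '-24:91,96', '-21:141,143', '-18:214,216', '-15:199,206', '-12:227,235', '-9:232,241', '-6:204,118', '-3:178,96', '0:191,169', '3:215,216']
```

Brass meets the fence edge with no dark gap between, so the block is about in contact. The left bumper reads 1.3 mm further back than the right, though, so I'll seat both sides with a firmer push and compare.

```bash
python3 - <<'E'
from h import *
for s,u in ((1,-.088),(-1,-.088),(1,-.088)):
    if abs(tcp()[1]-.08*s)>.02: go((-.112,tcp()[1]),.35)
    nudge(s,u,vel=.04)
o,psi=park(guess=(-.04,0),fn="pics/t8.png")
ct=cam("top"); im=cv2.imread("pics/t8.png")[:,:,::-1].astype(np.float32)
for v in np.arange(-.09,.091,.03):
    us=np.arange(-.008,.008,.002); P=np.array([[*f2w((u,v)),.045] for u in us]); px=w2pix(ct,P).astype(np.float32)
    a=cv2.remap(im,px[:,0].reshape(1,-1),px[:,1].reshape(1,-1),cv2.INTER_LINEAR)[0]
    print(round(v,2),[f"{int(round(u*1000))}:{int(c[0])},{int(c[2])}" for u,c in zip(us,a)])
E
```

```text
nudge 1 False [-0.0976  0.081 ] [-20.7  -1.   14.6]
nudge -1 False [-0.0963 -0.0788] [-17.8   0.7  13.3]
nudge 1 False [-0.0976  0.0789] [-20.2  -2.2  15. ]
seen [-0.0415 -0.0005] -0.08 [196.7  69.1] t 50.9
-0.09 ['-8:229,237', '-6:230,242', '-4:213,188', '-2:189,110', '0:206,107', '2:220,127', '4:221,193', '6:217,219']
-0.06 ['-8:230,237', '-6:231,242', '-4:207,181', '-2:173,93', '0:191,117', '2:209,152', '4:219,202', '6:219,220']
-0.03 ['-8:230,238', '-6:232,242', '-4:206,179', '-2:170,89', '0:187,112', '2:205,148', '4:216,199', '6:221,221']
0.0 ['-8:231,240', '-6:230,243', '-4:223,180', '-2:215,90', '0:203,111', '2:198,146', '4:211,197', '6:217,219']
0.03 ['-8:231,238', '-6:231,241', '-4:215,169', '-2:192,68', '0:178,97', '2:176,139', '4:203,193', '6:216,216']
0.06 ['-8:229,237', '-6:229,238', '-4:213,165', '-2:190,64', '0:182,120', '2:182,176', '4:201,201', '6:209,211']
0.09 ['-8:228,236', '-6:226,234', '-4:216,162', '-2:203,63', '0:185,118', '2:177,172', '4:198,198', '6:206,205']
```

Both bumpers now hold firm at about 20 N with almost no further travel, so the face is seated. I'll lift clear and hand in.

```bash
python3 - <<'E'
from h import *
p=monitor.get_state()["position"]; r.move_linear([p[0]-.05,p[1],.15],velocity=.2); r.dwell(.3)
im=viewer.get_image("top"); d=cv2.absdiff(im[:,:,::-1],cv2.imread("pics/top0.png")).max(2)
print("wax diff",d[172:192,190:212].mean(),"tin",d[170:200,100:130].mean(),"spool",d[122:142,328:350].mean(),"pincers",d[210:255,380:405].mean(),"marker",d[242:254,158:204].mean())
print(monitor.get_state()["clock"]); print(r.sign_off())
E
```

```text
wax diff 12.956818181818182 tin 6.35 spool 6.2318181818181815 pincers 6.014222222222222 marker 61.32789855072464
52.1333
the job is handed in; nothing more can be done
None
```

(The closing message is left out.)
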